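# Clear the incubator lid and hold it at the pointer

### The job

The small wire basket has been left standing on the lid of the white incubator box: hang it by its wire handle on the hook of the steel stand and let go of it. Then lift the box's sprung lid by its bar until the lid stands at the same angle as the pointer at its side, and hold it still there so that the class can look in: finish while still holding the lid up with the fingers. Do not drop the basket, do not push the pointer out of its setting, and leave the bottles and the white dish on the table alone.

Things in the scene. Friction and masses are not known exactly. Their poses are not given: they have to be found in the camera images.
- incubator: white box 180 x 210 x 88 mm (x, y, z) fixed to the table, grey lid; origin under its centre at table height, x points from its front (grey panel with knob) to its back, z up. Place and heading vary; it stands left or right of the hook stand. Closed, the lid's top is 96 mm above the table. The box's -y side carries an angle scale (metal bow reaching 175 mm above the table) and the pointer.
- lid (a joint): angle of the lid, 0 closed, grows (to at most 1.25 rad) as its front edge rises about the hinge along the box's back. The lid is 172 mm deep (x), 212 mm wide (y), 8 mm thick, 0.35 kg, and a spring closes it: about 5 N at the bar along its swing (6 to 11 N if straight up) holds it open; let go, it falls shut.
- lid_bar (a point): middle of the lid's steel bar handle, near its front edge; lid's frame (x to the back along the lid, y along the bar, z out of its top). Round bar 12 mm thick, 100 mm long, parallel to the hinge, on two end posts; centre 34 mm above the lid's top face, 28 mm free under it, 145 mm before the hinge axis and 38 mm above it in the lid's frame. It can turn between the fingers as the lid swings.
- lid_hinge (a point): middle of the lid's hinge axis (92 mm above the table, 85 mm behind the box's centre), in the lid's frame: y is the hinge axis, x points to the back along the lid.
- pointer (a joint): angle of the pointer, measured as the lid's: 0 is level, along the closed lid; when it equals the lid's angle the lid is parallel with the pointer. Set anew each time between 0.42 and 0.85 rad; friction holds it.
- pointer_tip (a point): tip (12 mm ball) of the dark pointer arm, a 3 x 7 mm bar 130 mm long that turns about the same axis as the lid, 121 mm to the box's -y side, 15 mm clear of the lid's side; its highest setting puts it 200 mm above the table; its frame: x from tip to pivot, y along the axis.
- hook_stand: steel stand fixed to the table: foot plate 130 x 150 x 12 mm, a 12 mm rod about 200 mm tall at its back and a hook from the rod's top that points to the stand's -x; origin under the plate's centre, x points from the hook's tip back to the rod, z up. Its place and heading vary.
- hook_seat (a point): where the handle wire's middle rests in the V-shaped dip of the hook, 200 mm above the table; stand's frame. The hook is an 8 mm round bar along x: its upturned tip is 21 mm before the seat and reaches 14 mm above it; behind, its arm (top 6 mm above the seat) runs to the rod 85 mm behind the seat. Nothing stands higher. Bring the wire in from the front over the tip, hook between basket and wire, then down.
- basket: round steel wire basket, loose, 62 mm across and 30 mm high, about 0.1 kg, origin under its centre, z up; on the lid at first. A stiff wire handle (6 mm thick) stands over it in its y-z plane, 62 mm wide, its top level over 20 mm along y; an upright black grip stands on that.
- basket_bail (a point): middle of the handle's top wire, 80 mm above the basket's underside (50 mm above its rim); basket's frame.
- basket_grip (a point): point to grasp on the upright black grip, 40 mm above the middle of the handle's wire and 120 mm above the basket's underside; the grip is 10 mm thick along the basket's x, 24 mm wide along its y, and reaches from 82 to 136 mm above the underside. To hang, the basket's x lies along the stand's x.
- dropper: brown dropper bottle, 41 mm across, 109 mm tall, bystander, origin under its centre
- evap: white round dish, 70 mm across, 30 mm high, bystander, origin under its centre
- flask: clear bottle, 52 mm across, 86 mm tall, bystander, origin under its centre
There are look-alikes about, which are no part of the job. What is shaped like the basket but red is not meant. Leave any orange look-alike of the hook_stand alone.

How it is judged:
On the way, in this order (a step that is already met when the one before it is completed fails the run):
1. the basket hangs by its handle on the hook, let go, and the lid is still shut (distance between basket_bail and hook_seat below 0.02 m and contact force between basket and hook_stand above 0.3 N and contact force between basket and the fingers below 0.05 N and linear speed of basket below 0.08 m/s and value of joint lid below 0.1 rad), for 0.3 s.
2. the fingers hold the lid still at the pointer's angle (angle between the x axis of lid_bar and the x axis of pointer_tip, either way round below 0.08 rad and value of joint lid above 0.3 rad and velocity of joint lid between -0.05 and 0.05 rad/s and contact force between the fingers and lid above 2 N and contact force between lid and basket below 0.05 N and contact force between lid and dropper below 0.05 N and contact force between lid and evap below 0.05 N and contact force between lid and flask below 0.05 N), for 0.2 s.
At the end, for the whole second after the job is handed in: the lid stands within 0.08 rad (4.6 degrees) of the pointer's angle and still (under 0.05 rad/s), held up by the fingers alone (over 2 N between fingers and lid); the basket hangs free on the hook, its wire within 20 mm of the seat (all of step 2 and distance between basket_bail and hook_seat below 0.02 m and contact force between basket and hook_stand above 0.3 N and contact force between basket and the fingers below 0.05 N and linear speed of basket below 0.08 m/s); the arm keeps its last pose, push and grip.
It fails at once if the pointer is pushed out of its setting (tip moved over 15 mm) (distance of pointer_tip from where it was at the start of the episode above 0.015 m).
It fails at once if the basket is dropped: it lies or stands low, or tips over (height (world z) of basket below 0.05 m or angle between basket's own z axis and vertical above 0.9 rad).
It fails at once if the brown dropper bottle standing on the table is shoved or knocked over (distance of dropper from where it was at the start of the episode above 0.03 m or angle between dropper's own z axis and vertical above 0.4 rad).
It fails at once if the white dish standing on the table is shoved or knocked over (distance of evap from where it was at the start of the episode above 0.03 m or angle between evap's own z axis and vertical above 0.4 rad).
It fails at once if the clear bottle standing on the table is shoved or knocked over (distance of flask from where it was at the start of the episode above 0.03 m or angle between flask's own z axis and vertical above 0.4 rad).
It also fails if it takes over 53 s, if anything falls off the work surface, if the arm or the gripper's body presses on something with over 40 N, if the wrist force passes 120 N, or if a joint passes its speed limit or range.

### The arm

A 6-joint arm with a two-finger parallel gripper is mounted at the origin on a cart in front of the work surface, level with it; the furniture and walls round the work are solid. World frame = base frame: x ahead of the robot, y to its left, z up, the work surface at z = 0. Lengths are in m, angles in rad, forces in N, time in s.
With the tool pointing down it reaches from about 0.325 to 0.85 m from the base axis. Payload 4.4 kg.
Tool frame: the origin (TCP) lies midway between the tips of the shut fingers; the grasp point (between the pads) lies 19 mm behind it; z points along the fingers, y is the line along which they close (so a half turn about z gives the same grasp; the last joint's range is limited). The gripper opens to 94 mm and grips with 3 to 60 N. Pads are 16 mm wide; open, the fingers measure 119 mm over their backs; the gripper's body (75 mm by 177 mm) begins 78 mm behind the grasp point.
Start: joints at [-1.298, 0.207, 1.542, -0, 1.393, -0.15], TCP at [0.236, -0.524, 0.205] pointing down, gripper open.
Joint ranges: [-2.73, 2.73], [-0.86, 2.22], [0.23, 2.46], [-1.11, 4.25], [0.08, 2.63], [-2.82, 2.82]. Speed limits (rad/s): [2.79, 2.79, 3.14, 3.14, 3.14, 3.14].

### API

Orientations are given as a unit quaternion [w, x, y, z].
In Python, from workcell import ctrl gives the robot as it stands.
- The arm moves only by the tool step_arm, never from a script. Its arguments are lists of equal length, an entry for each row: "jaw": the opening, from -1 (shut) to 1 (fully open); "dp": the shift along the tool's x, y, z in mm, a list of three; "delta_rot": the turn, a rotation vector about the tool's x, y, z in rad, a list of three. In form: {"jaw": [jaw, ...], "dp": [[x, y, z], ...], "delta_rot": [[rx, ry, rz], ...]}. A call has 1 to 12 rows; each row is the pose to reach, as a shift and turn from the pose commanded when the call began, along the tool's axes at that moment; what a row does not reach only later rows make up. A row lasts 1/10 s, in which the tool goes at most 50 mm and 8.59 degrees, less where a joint would pass 70% of its speed; a pose out of reach is approached as far as the arm can. A call with a gripper value outside its range is refused whole. The fingers move at their own pace and stop on an object; "squeeze" is the grip in N (left out, the last holds). Time passes only in rows, so rows that repeat a pose let the fingers close. It gives the time, the measured TCP pose, the force, the opening and the grip force at its end, in the units of the state.
- ctrl.get_state(): the state, without advancing time (a new reading comes with each control period).
- ctrl.get_image(name): name is "scene" or "top" or "wrist"; returns the picture (480x640x3 uint8, red, green, blue); there is no depth.
- ctrl.camera_params(name): a dict with "fx", "fy", "cx", "cy" (pixels), "extrinsics" (4x4, takes a point from world to camera coordinates). Camera axes: x right, y up, looking along -z (the intrinsics and any distortion apply to the point x, -y, -z); pixel columns grow to the right and rows downward; lengths in m; the calibration is good to about 2 mm. A picture is of the moment at which its call begins: read the wrist's pose just before it. camera_params takes no time and is no camera call; for the wrist camera it gives the pose at the moment of the call.
- ctrl.hand_in(): hands the job in; it is judged then, once.
The state is a dict: "clock": time; "joint_pos": joint angles; "joint_velocities": joint speeds; "effort": joint torques, N m; "eef_pos": TCP position; "ee_rot": TCP orientation; "force": force on the tool from outside, world axes, zero at the start; "moment": the same for the moment, N m; "opening": finger opening in m; "finger_force": force on a finger pad.
Only numpy, scipy, OpenCV 4.12 (cv2) and the standard library are available. Lean on these libraries where they do the work, as an engineer would, in place of code of your own. Each camera call takes 0.05 s, during which the arm holds its last target. There are 200 camera calls.

## Working session

There is one attempt and no reset: what is moved stays moved. The work goes in short steps, Python scripts to look and compute and a tool call to move; the robot and the scene stay as the last step left them, time stands still between calls to the robot, and variables do not carry over. Pictures are saved under pics/ and viewed, at most 10 in all, crops included, and the job is handed in when it is done.

Besides the shell and the picture viewer there is one more tool, called after "Call:" in YAML: its name, and indented under it one key for each argument. step_arm: Moves the arm, as the interface text tells. Its arguments: {"type":"object","properties":{"jaw":{"type":"array"},"dp":{"type":"array"},"delta_rot":{"type":"array"},"squeeze":{"type":"number"}},"required":["jaw","dp","delta_rot"]}

```bash
mkdir -p pics
cat > h.py <<'E'
import numpy as np, cv2
from workcell import ctrl
from scipy.spatial.transform import Rotation as R
def save(n,f):
    im=ctrl.get_image(n); cv2.imwrite('pics/'+f,cv2.cvtColor(im,cv2.COLOR_RGB2BGR)); return im
def ray(P,u,v):
    E=np.array(P['extrinsics']); d=np.array([(u-P['cx'])/P['fx'],-(v-P['cy'])/P['fy'],-1.])
    return -E[:3,:3].T@E[:3,3], E[:3,:3].T@d
def onz(P,u,v,z):
    c,d=ray(P,u,v); return c+d*(z-c[2])/d[2]
def proj(P,p):
    E=np.array(P['extrinsics']); q=E[:3,:3]@np.array(p)+E[:3,3]
    return np.array([P['cx']+P['fx']*q[0]/-q[2],P['cy']+P['fy']*q[1]/q[2]])
def tri(rs):
    A=0;b=0
    for c,d in rs:
        d=d/np.linalg.norm(d);M=np.eye(3)-np.outer(d,d);A=A+M;b=b+M@c
    return np.linalg.solve(A,b)
E
python3 - <<'E'
from h import *
for n in('scene','top'):
    save(n,n+'0.png'); p=ctrl.camera_params(n); print(n,p)
print(ctrl.get_state())
E
```

```text
scene {'fx': 599.3123549424652, 'fy': 599.3123549424652, 'cx': 321.71466607609, 'cy': 239.25453990133357, 'extrinsics': array([[ 0.6155677 , -0.78806613, -0.00530869, -0.33352514],
       [ 0.60287812,  0.46655542,  0.64719705, -0.50064174],
       [-0.50755727, -0.40159409,  0.76230427, -1.41648921],
       [ 0.        ,  0.        ,  0.        ,  1.        ]])}
top {'fx': 498.2353814323293, 'fy': 498.2353814323293, 'cx': 316.9773594263314, 'cy': 234.83461901917227, 'extrinsics': array([[-0.0029555 , -0.99999257,  0.00247618,  0.05195364],
       [ 0.99736785, -0.00276833,  0.07245493, -0.62197171],
       [-0.07244754,  0.0026838 ,  0.99736861, -1.41748211],
       [ 0.        ,  0.        ,  0.        ,  1.        ]])}
{'clock': 0.1, 'joint_pos': array([-1.29750200e+00,  2.07366609e-01,  1.54277806e+00, -4.49105898e-05,
        1.39350042e+00, -1.50470991e-01]), 'joint_velocities': array([-0.00138428, -0.00256231, -0.00211827,  0.00193814,  0.00116337,
       -0.00077721]), 'effort': array([-1.77048256e-03, -3.71868861e+01, -2.82293630e+01,  6.99461857e-02,
        3.11468309e-02, -3.60186914e-05]), 'eef_pos': array([ 0.23623176, -0.523442  ,  0.20440452]), 'ee_rot': array([-1.02292502e-03,  9.77635371e-01,  2.10304609e-01, -8.50395746e-05]), 'force': array([ 0.00262436, -0.28233822,  0.27133995]), 'moment': array([-0.01293717,  0.05130885,  0.00233497]), 'finger_force': 0.0, 'opening': 0.09390756666945275}
```

View pics/scene0.png

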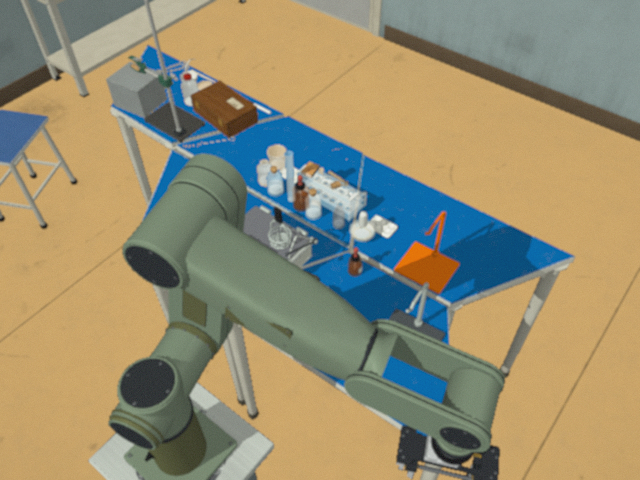

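View pics/top0.png

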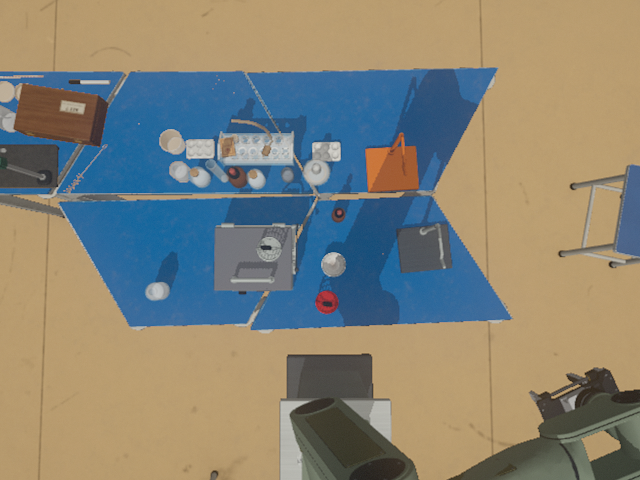

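The top view shows the steel basket on the grey lid at (268,245), with the red look-alike at (327,301). The grey stand is at (425,247) and its orange look-alike at (392,168). The dropper is at (339,213), the dish at (333,264) and the flask at (157,291). I choose the steel basket and the grey stand, and I'll check them in a close crop.

Run:
```python
import cv2
a=cv2.imread('pics/top0.png')
l=cv2.resize(a[215:305,205:305],None,fx=6,fy=6,interpolation=cv2.INTER_CUBIC)[:, :600]
r=cv2.resize(a[215:280,390:460],None,fx=2.8,fy=2.8,interpolation=cv2.INTER_CUBIC)
import numpy as np
o=np.zeros((540,800,3),np.uint8); o[:540,:600]=l; o[:r.shape[0],602:602+r.shape[1]]=r
cv2.imwrite('pics/crop0.png',o)
```

```text
(no output)
```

View pics/crop0.png

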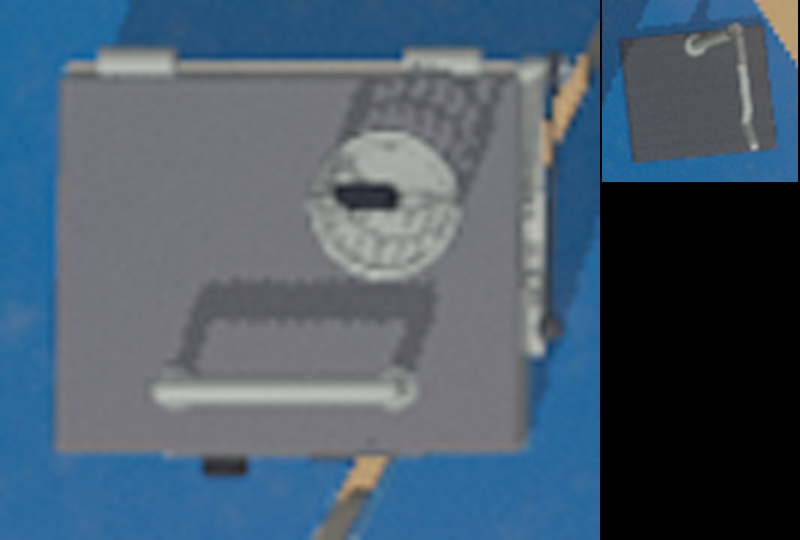

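The crop confirms the pale wire basket with its black grip, at about (366,195), standing on the lid behind the bar. Its handle is parallel to the bar. The dark pointer tip is at (552,325). The grey stand's hook runs from the rod top at (738,30) down to the tip at (752,148), pointing toward the robot.

Run:
```python
from h import *
P=ctrl.camera_params('top'); np.set_printoptions(precision=4,suppress=True)
L=lambda u,v:(205+(u+.5)/6-.5,215+(v+.5)/6-.5); S=lambda u,v:(390+(u-601.5)/2.8-.5,215+(v+.5)/2.8-.5)
for n,q,z in [('grip',L(366,195),.232),('rim l',L(308,203),.126),('rim r',L(461,200),.126),('rim top',L(385,131),.126),('rim bot',L(385,278),.126),
 ('lid fl',L(54,452),.094),('lid fr',L(526,452),.094),('lid bl',L(62,68),.094),('bar l',L(152,390),.13),('bar r',L(416,390),.13),
 ('hooktip',S(752,148),.214),('rodtop',S(738,30),.206),('rodbase',S(695,47),.012),('p1',S(622,42),.012),('p2',S(634,161),.012),('p3',S(776,147),.012),('p4',S(762,25),.012)]:
    print(n,onz(P,*q,z))
l=onz(P,*L(152,390),.13);r=onz(P,*L(416,390),.13);ax=(l-r)/np.linalg.norm(l-r);x=np.array([ax[1],-ax[0],0])
m=(l+r)/2; hinge=m+.145*x; print('yaw',np.arctan2(x[1],x[0]),'bar',m,'hinge',hinge)
c,d=ray(P,*L(552,325)); t=((hinge-ax*.121-c)@ax)/(d@ax); p=c+d*t; print('tip',p, np.arctan2(p[2]-.092,-(p-hinge)@x),np.hypot(p[2]-.092,(p-hinge)@x))
s=ctrl.get_state(); M=R.from_quat(np.roll(s['ee_rot'],-1)).as_matrix(); print(M)
w=ctrl.camera_params('wrist');E=np.array(w['extrinsics']);print('wristcam in tool',M.T@(-E[:3,:3].T@E[:3,3]-s['eef_pos']),'axis',M.T@E[:3,:3].T)
```

```text
grip [0.577  0.1774 0.232 ]
rim l [0.5786 0.2139 0.126 ]
rim r [0.5798 0.1457 0.126 ]
rim top [0.6107 0.1797 0.126 ]
rim bot [0.5451 0.1795 0.126 ]
lid fl [0.4673 0.3323 0.094 ]
lid fr [0.4667 0.1182 0.094 ]
lid bl [0.6423 0.3308 0.094 ]
bar l [0.4958 0.282  0.13  ]
bar r [0.4955 0.1652 0.13  ]
hooktip [ 0.5255 -0.2641  0.214 ]
rodtop [ 0.6319 -0.2557  0.206 ]
rodbase [ 0.6319 -0.2586  0.012 ]
p1 [ 0.6373 -0.1826  0.012 ]
p2 [ 0.5137 -0.1932  0.012 ]
p3 [ 0.5278 -0.3406  0.012 ]
p4 [ 0.6547 -0.3288  0.012 ]
yaw -0.002997750115118739 bar [0.4956 0.2236 0.13  ] hinge [0.6406 0.2231 0.13  ]
tip [0.5237 0.1025 0.1948] 0.7226775606913417 0.15543928784813787
[[ 0.9115  0.4112 -0.0006]
 [ 0.4112 -0.9115  0.002 ]
 [ 0.0003 -0.002  -1.    ]]
wristcam in tool [ 0.0745 -0.0011 -0.1801] axis [[-0.0009  0.9673  0.2536]
 [ 1.      0.0008  0.0006]
 [ 0.0004  0.2536 -0.9673]]
```

Call:
step_arm:
  jaw: [1, 1, 1, 1, 1, 1, 1, 1, 1, 1, 1, 1]
  dp:
    - [0, 0, -50]
    - [40, -30, -90]
    - [599, -499, -116]
    - [599, -499, -116]
    - [599, -499, -116]
    - [599, -499, -116]
    - [599, -499, -116]
    - [599, -499, -116]
    - [599, -499, -116]
    - [599, -499, -116]
    - [599, -499, -116]
    - [599, -499, -116]
  delta_rot:
    - [0, 0, 0]
    - [0, 0, -0.15]
    - [0, 0, -0.3]
    - [0, 0, -0.45]
    - [0, 0, -0.6]
    - [0, 0, -0.75]
    - [0, 0, -0.9]
    - [0, 0, -1.05]
    - [0, 0, -1.147]
    - [0, 0, -1.147]
    - [0, 0, -1.147]
    - [0, 0, -1.147]

```text
clock: 1.3
eef_pos: [0.4726, -0.0381, 0.31]
ee_rot: [-0.0, 0.707, 0.707, -0.0]
force: [0.5, -0.6, 0.2]
opening: 0.0937
finger_force: 0.0
```

```bash
cat >> h.py <<'E'
def delta(p,ytgt=0.0,pos=None):
    """tool-frame shift (mm) and rotvec to reach TCP p, pointing down with tool y at heading ytgt"""
    s=ctrl.get_state(); M=R.from_quat(np.roll(s['ee_rot'],-1)).as_matrix()
    c,k=np.cos(ytgt),np.sin(ytgt); T=np.array([[-k,c,0],[c,k,0],[0,0,-1.]]).T
    T=np.stack([[-k,c,0],[c,k,0],[0,0,-1.]],1)
    print('pos',s['eef_pos'].round(4),'dp',(M.T@(np.array(p)-s['eef_pos'])*1000).round(1),'rot',R.from_matrix(M.T@T).as_rotvec().round(4),'t',s['clock'])
E
python3 -c "
from h import *
delta([.577,.178,.32])"
```

```text
pos [ 0.4726 -0.0381  0.31  ] dp [216.  104.4 -10.1] rot [-0.0002  0.0001  0.0001] t 1.3
```

Call:
step_arm:
  jaw: [1, 1, 1, 1, 1, 1, 1, 1, 1]
  dp:
    - [216, 104, -10]
    - [216, 104, -10]
    - [216, 104, -10]
    - [216, 104, -10]
    - [216, 104, -10]
    - [216, 104, -10]
    - [216, 104, -10]
    - [216, 104, -10]
    - [216, 104, -10]
  delta_rot:
    - [0, 0, 0]
    - [0, 0, 0]
    - [0, 0, 0]
    - [0, 0, 0]
    - [0, 0, 0]
    - [0, 0, 0]
    - [0, 0, 0]
    - [0, 0, 0]
    - [0, 0, 0]

```text
clock: 2.2
eef_pos: [0.5761, 0.1744, 0.3203]
ee_rot: [0.0, 0.708, 0.706, -0.0]
force: [0.2, -0.3, 0.0]
opening: 0.0938
finger_force: 0.0
```

Run:
```python
from h import *
P=ctrl.camera_params('wrist'); np.savez('w1.npz',**{k:np.array(v) for k,v in P.items()}); save('wrist','w1.png'); delta([.577,.178,.197])
for n,p in dict(grip=[.577,.178,.232],bail=[.577,.178,.176],barl=[.4955,.274,.13],barr=[.4955,.174,.13],tip=[.53,.1025,.165]).items(): print(n,proj(P,p))
```

```text
pos [0.5761 0.1744 0.3204] dp [  3.6   0.8 123.4] rot [ 0.0002  0.0002 -0.0021] t 2.25
grip [319.42366065 238.17451859]
bail [319.2796593  222.71524472]
barl [236.49405441 117.99100461]
barr [242.28353186 217.27768182]
tip [273.14594653 293.1859649 ]
```

View pics/w1.png

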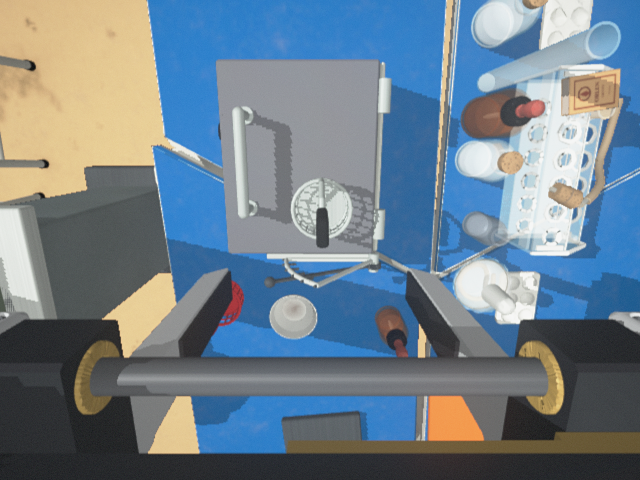

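The wrist view shows the black grip from (322,208) to (322,246), the bar from (237,112) to (250,212), and the dark pointer tip at about (268,282) with its arm running to the hinge near (375,262). The grip stands upright and clear between the jaws.

Run:
```python
from h import *
np.set_printoptions(precision=4,suppress=True)
P=dict(np.load('w1.npz')); T=ctrl.camera_params('top')
im=cv2.imread('pics/w1.png').astype(int); m=(im.max(2)<60)
r=m[195:255,300:345]; ys,xs=np.where(r); print('grip bbox',xs.min()+300,xs.max()+300,ys.min()+195,ys.max()+195)
def box(cx,cy):
    q=np.array([proj(P,[cx+a*.005,cy+b*.012,z]) for a in(-1,1) for b in(-1,1) for z in(.178,.232)]); return q.min(0),q.max(0)
for c in[(.577,.178),(.577,.174),(.58,.176),(.58,.18)]: print(c,*box(*c))
r=(im.max(2)<75)[255:305,255:390]; 
for row in r[:, ::1]: print(''.join('#' if v else '.' for v in row))
t=np.array((205+(552.5)/6-.5,215+325.5/6-.5))
p=tri([ray(P,268,282),ray(T,*t)]); print('tip tri',p,proj(P,p),proj(T,p),t)
```

```text
grip bbox 324 326 209 217
(0.577, 0.178) [312.9039 210.3881] [325.8737 252.9059]
(0.577, 0.174) [312.9395 214.6734] [325.8615 257.7397]
(0.58, 0.176) [316.8054 212.5248] [329.7515 255.3167]
(0.58, 0.18) [316.7841 208.2262] [329.7781 250.4653]
.......................................................................................................................................
.......................................................................................................................................
.......................................................................................................................................
.......................................................................................................................................
.......................................................................................................................................
.......................................................................................................................................
.........................................
[... 5333 characters left out ...]
.................................................................
.......................................................................................................................................
.......................................................................................................................................
.......................................................................................................................................
.......................................................................................................................................
tip tri [0.5228 0.1049 0.1418] [269.0559 282.3418] [296.4311 269.1762] [296.5833 268.75  ]
```

Call:
step_arm:
  jaw: [1, 1, 1, 1, 1, -1, -1, -1, -1, -1]
  dp:
    - [6, 3, 40]
    - [6, 3, 80]
    - [6, 3, 123]
    - [6, 3, 123]
    - [6, 3, 123]
    - [6, 3, 123]
    - [6, 3, 123]
    - [6, 3, 123]
    - [6, 3, 123]
    - [6, 3, 123]
  delta_rot:
    - [0, 0, 0]
    - [0, 0, 0]
    - [0, 0, 0]
    - [0, 0, 0]
    - [0, 0, 0]
    - [0, 0, 0]
    - [0, 0, 0]
    - [0, 0, 0]
    - [0, 0, 0]
    - [0, 0, 0]
  squeeze: 25

```text
clock: 3.25
eef_pos: [0.5797, 0.182, 0.1978]
ee_rot: [0.0, 0.707, 0.707, 0.0]
force: [-0.0, -0.1, -0.3]
opening: 0.0575
finger_force: 0.0
```

Call:
step_arm:
  jaw: [-1, -1, -1, -1, -1, -1, -1, -1]
  dp:
    - [0, 0, 0]
    - [0, 0, 0]
    - [0, 0, 0]
    - [0, 0, 0]
    - [0, 0, 0]
    - [0, 0, 0]
    - [0, 0, 0]
    - [0, 0, 0]
  delta_rot:
    - [0, 0, 0]
    - [0, 0, 0]
    - [0, 0, 0]
    - [0, 0, 0]
    - [0, 0, 0]
    - [0, 0, 0]
    - [0, 0, 0]
    - [0, 0, 0]
  squeeze: 25

```text
clock: 4.05
eef_pos: [0.5794, 0.1818, 0.197]
ee_rot: [-0.0, 0.707, 0.707, -0.0]
force: [-0.3, 0.6, -0.4]
opening: 0.0104
finger_force: 25.0
```

Call:
step_arm:
  jaw: [-1, -1, -1, -1, -1, -1, -1, -1, -1, -1, -1, -1]
  dp:
    - [0, 0, -30]
    - [0, 0, -70]
    - [-20, 0, -103]
    - [-60, -15, -103]
    - [-100, -30, -103]
    - [-145, -45, -103]
    - [-190, -60, -100]
    - [-235, -75, -100]
    - [-280, -90, -95]
    - [-325, -105, -90]
    - [-370, -120, -90]
    - [-410, -129, -88]
  delta_rot:
    - [0, 0, 0]
    - [0, 0, 0]
    - [0, 0, 0]
    - [0, 0, 0]
    - [0, 0, 0]
    - [0, 0, 0]
    - [0, 0, -0.02]
    - [0, 0, -0.04]
    - [0, 0, -0.06]
    - [0, 0, -0.085]
    - [0, 0, -0.085]
    - [0, 0, -0.085]

```text
clock: 5.25
eef_pos: [0.4492, -0.2301, 0.2853]
ee_rot: [0.0, 0.677, 0.736, -0.0]
force: [0.6, -0.4, -0.5]
opening: 0.01
finger_force: 25.0
```

Call:
step_arm:
  jaw: [-1, -1, -1, -1]
  dp:
    - [-20, 0, 0]
    - [-35, 0, 0]
    - [-40, 0, 0]
    - [-40, 0, 0]
  delta_rot:
    - [0, 0, 0]
    - [0, 0, 0]
    - [0, 0, 0]
    - [0, 0, 0]

```text
clock: 5.65
eef_pos: [0.4544, -0.2676, 0.285]
ee_rot: [-0.0, 0.676, 0.737, 0.0]
force: [-0.2, 0.4, -1.1]
opening: 0.0101
finger_force: 25.0
```

Run:
```python
from h import *
P=ctrl.camera_params('wrist'); np.savez('w2.npz',**{k:np.array(v) for k,v in P.items()}); save('wrist','w2.png'); delta([.5465,-.2625,.262],.085)
for n,p in dict(tip=[.5255,-.264,.214],seat=[.5465,-.2625,.2],rod=[.632,-.2557,.206]).items(): print(n,proj(P,p))
```

```text
pos [ 0.4543 -0.267   0.285 ] dp [-3.5 92.2 23. ] rot [-0.0001 -0.001   0.0013] t 5.7
tip [414.5898154  252.23247425]
seat [437.00451562 247.26460222]
rod [552.44419345 250.05715129]
```

View pics/w2.png

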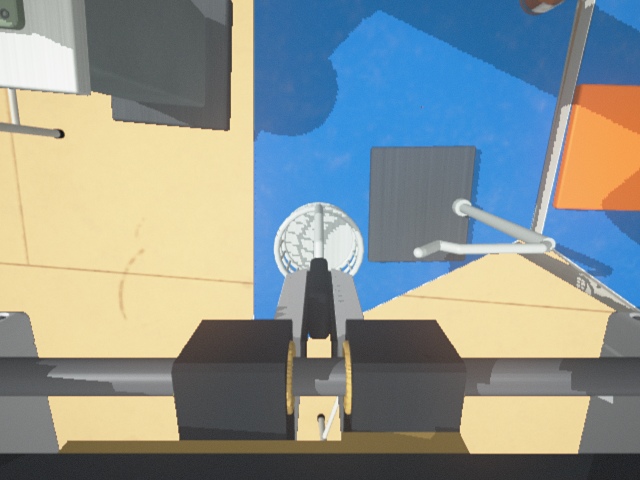

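The wrist view shows the basket held upright, with its handle wire near (320,225). The hook tip is at about (418,253), the dip near (438,247) and the rod top at about (548,243). The heading matches the plate edges.

Run:
```python
from h import *
np.set_printoptions(precision=4,suppress=True)
P=dict(np.load('w2.npz')); T=ctrl.camera_params('top'); print(P['fx'])
S=lambda u,v:(390+(u-601.5)/2.8-.5,215+(v+.5)/2.8-.5)
for n,w,t,z in[('tip',(418,253),S(752,148),.212),('rod',(548,243),S(738,30),.206)]:
    print(n,tri([ray(P,*w),ray(T,*t)]),onz(P,*w,z),onz(T,*t,z))
print('seat',onz(P,438,247,.2))
for w in[(370,147),(475,147),(477,262),(372,262)]: print(onz(P,*w,.012))
print('bail px',proj(P,[.4543,-.267,.264]))
a=cv2.imread('pics/w2.png'); cv2.imwrite('pics/c2.png',cv2.resize(a[190:340,260:580],None,fx=2.5,fy=2.5,interpolation=cv2.INTER_CUBIC))
```

```text
356.16564782066496
tip [ 0.5255 -0.262   0.2222] [ 0.5287 -0.2649  0.212 ] [ 0.5256 -0.2646  0.212 ]
rod [ 0.6323 -0.2546  0.1995] [ 0.6273 -0.2505  0.206 ] [ 0.6319 -0.2557  0.206 ]
seat [ 0.5472 -0.2622  0.2   ]
[ 0.512  -0.1913  0.012 ]
[ 0.6411 -0.1804  0.012 ]
[ 0.6729 -0.3276  0.012 ]
[ 0.5328 -0.3395  0.012 ]
bail px [317.8638 271.958 ]
```

View pics/c2.png

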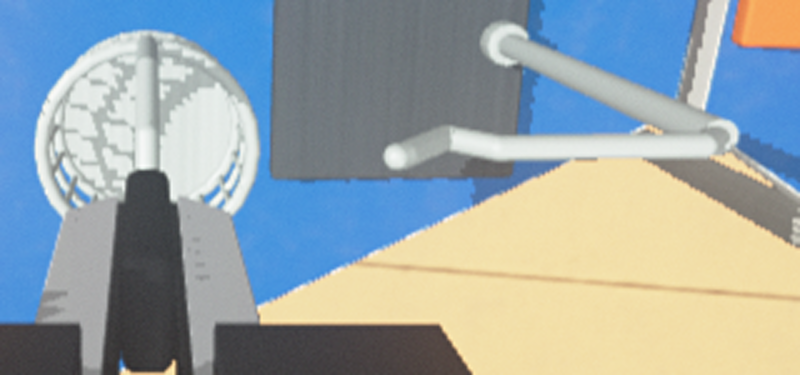

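The V of the dip is at crop (450,135), which is px (440,244). That puts the seat at about (0.547, -0.262). Next I go over the tip and then down.

Call:
step_arm:
  jaw: [-1, -1, -1, -1, -1, -1, -1, -1, -1, -1, -1, -1]
  dp:
    - [-3, 0, 10]
    - [-3, 20, 20]
    - [-3, 45, 20]
    - [-3, 70, 20]
    - [-3, 92, 20]
    - [-3, 93, 20]
    - [-3, 93, 35]
    - [-3, 93, 45]
    - [-3, 93, 55]
    - [-3, 93, 60]
    - [-3, 93, 63]
    - [-3, 93, 63]
  delta_rot:
    - [0, 0, 0]
    - [0, 0, 0]
    - [0, 0, 0]
    - [0, 0, 0]
    - [0, 0, 0]
    - [0, 0, 0]
    - [0, 0, 0]
    - [0, 0, 0]
    - [0, 0, 0]
    - [0, 0, 0]
    - [0, 0, 0]
    - [0, 0, 0]

```text
clock: 6.9
eef_pos: [0.5483, -0.2636, 0.2235]
ee_rot: [0.002, 0.676, 0.736, 0.001]
force: [2.7, -0.8, 0.4]
opening: 0.0101
finger_force: 25.0
```

Call:
step_arm:
  jaw: [-1, -1, -1, -1]
  dp:
    - [0, 2, 0]
    - [0, 2, 1]
    - [0, 2, 2]
    - [0, 2, 2]
  delta_rot:
    - [0, 0, 0]
    - [0, 0, 0]
    - [0, 0, 0]
    - [0, 0, 0]

```text
clock: 7.3
eef_pos: [0.5497, -0.2635, 0.222]
ee_rot: [0.002, 0.676, 0.737, 0.0]
force: [1.0, 1.4, 6.0]
opening: 0.0101
finger_force: 25.0
```

Run:
```python
from h import *
s=ctrl.get_state(); print(s['force'],s['eef_pos'])
a=cv2.cvtColor(ctrl.get_image('wrist'),cv2.COLOR_RGB2BGR); cv2.imwrite('pics/c3.png',cv2.resize(a[180:340,220:520],None,fx=2.6,fy=2.6,interpolation=cv2.INTER_CUBIC))
```

```text
[1.01625373 1.35507187 5.97719029] [ 0.54965259 -0.26345303  0.22201766]
```

View pics/c3.png

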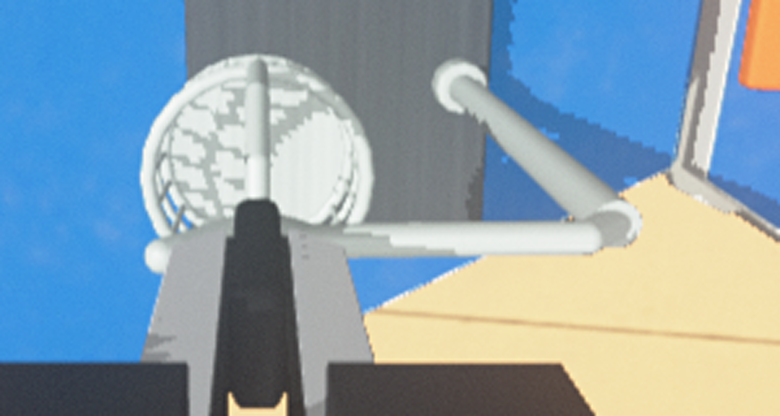

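The wire sits over the hook's dip at crop (258,215), the tip is out front at (155,255), and the hook is taking the load. I release it now.

Call:
step_arm:
  jaw: [-1, -0.9, -0.7, -0.4, -0.1, -0.1, -0.1, -0.1, -0.1, -0.1, -0.1, -0.1]
  dp:
    - [0, 0, -1]
    - [0, 0, -1]
    - [0, 0, -1]
    - [0, 0, -1]
    - [0, 0, -1]
    - [0, 0, -1]
    - [0, 0, -1]
    - [0, 0, -20]
    - [0, 0, -50]
    - [0, 0, -80]
    - [0, 0, -100]
    - [0, 0, -100]
  delta_rot:
    - [0, 0, 0]
    - [0, 0, 0]
    - [0, 0, 0]
    - [0, 0, 0]
    - [0, 0, 0]
    - [0, 0, 0]
    - [0, 0, 0]
    - [0, 0, 0]
    - [0, 0, 0]
    - [0, 0, 0]
    - [0, 0, 0]
    - [0, 0, 0]

```text
clock: 8.55
eef_pos: [0.5503, -0.264, 0.3243]
ee_rot: [0.004, 0.676, 0.737, 0.001]
force: [0.5, -0.6, 0.6]
opening: 0.0423
finger_force: 0.0
```

Run:
```python
from h import *
delta([.497,.2236,.25],0)
a=cv2.cvtColor(ctrl.get_image('wrist'),cv2.COLOR_RGB2BGR); cv2.imwrite('pics/c4.png',cv2.resize(a[140:340,170:520],None,fx=2.2,fy=2.2,interpolation=cv2.INTER_CUBIC))
```

```text
pos [ 0.5503 -0.264   0.3243] dp [490.7 -12.1  71.9] rot [0.0061 0.0045 0.085 ] t 8.55
```

View pics/c4.png

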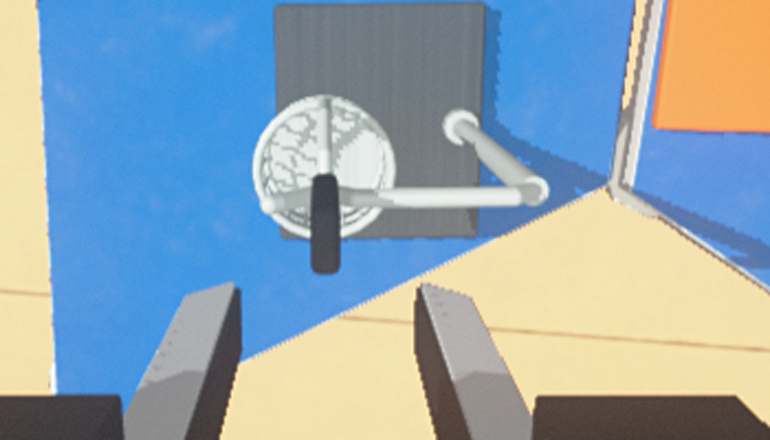

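The basket hangs upright on the hook, with its grip at (325,225) and the hook tip at (268,207), and the fingers are clear. Next is the bar.

Call:
step_arm:
  jaw: [0, 0.3, 0.6, 0.6, 0.6, 0.6, 0.6, 0.6, 0.6, 0.6, 0.6, 0.6]
  dp:
    - [20, 0, 0]
    - [60, 0, 0]
    - [105, 0, 10]
    - [150, -5, 20]
    - [195, -5, 30]
    - [240, -5, 40]
    - [290, -10, 50]
    - [335, -10, 50]
    - [380, -12, 52]
    - [430, -12, 52]
    - [470, -12, 52]
    - [491, -12, 52]
  delta_rot:
    - [0, 0, 0]
    - [0, 0, 0]
    - [0, 0, 0.03]
    - [0, 0, 0.06]
    - [0.006, 0.004, 0.085]
    - [0.006, 0.004, 0.085]
    - [0.006, 0.004, 0.085]
    - [0.006, 0.004, 0.085]
    - [0.006, 0.004, 0.085]
    - [0.006, 0.004, 0.085]
    - [0.006, 0.004, 0.085]
    - [0.006, 0.004, 0.085]

```text
clock: 9.8
eef_pos: [0.4917, 0.229, 0.2657]
ee_rot: [-0.005, 0.706, 0.709, -0.002]
force: [0.0, -0.3, 0.2]
opening: 0.075
finger_force: 0.0
```

Call:
step_arm:
  jaw: [0.6, 0.6, 0.6]
  dp:
    - [0, 0, 0]
    - [0, 0, 0]
    - [0, 0, 0]
  delta_rot:
    - [0, 0, 0]
    - [0, 0, 0]
    - [0, 0, 0]

```text
clock: 10.1
eef_pos: [0.4943, 0.2245, 0.2671]
ee_rot: [-0.004, 0.707, 0.707, -0.002]
force: [0.0, 0.2, -0.2]
opening: 0.0751
finger_force: 0.0
```

Run:
```python
from h import *
np.set_printoptions(precision=4,suppress=True)
P=ctrl.camera_params('wrist'); np.savez('w5.npz',**{k:np.array(v) for k,v in P.items()})
im=save('wrist','w5.png'); delta([.497,.2236,.27])
for n,p in dict(barl=[.4955,.274,.13],barr=[.4955,.174,.13],tip=[.5228,.1049,.1418]).items(): print(n,proj(P,p))
```

```text
pos [0.4946 0.2242 0.2675] dp [-0.6  2.3 -2.6] rot [-0.0074 -0.0031 -0.0014] t 10.15
barl [320.7611 173.8995]
barr [320.7742 280.3998]
tip [349.0039 351.957 ]
```

View pics/w5.png

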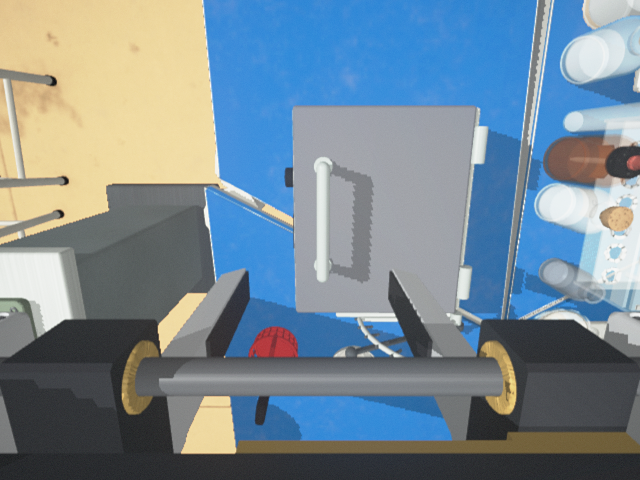

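The wrist view shows the bar from (323,162) to (322,275), with its middle at about (322,218). That puts it near (0.497, 0.230), free between the jaws.

Call:
step_arm:
  jaw: [0.6, 0.6, 0.6, 0.6, 0.6, 0.6, -1, -1, -1, -1, -1, -1]
  dp:
    - [4, 2, 40]
    - [4, 2, 80]
    - [4, 2, 115]
    - [4, 2, 140]
    - [4, 2, 155]
    - [4, 2, 155]
    - [4, 2, 155]
    - [4, 2, 155]
    - [4, 2, 155]
    - [4, 2, 155]
    - [4, 2, 155]
    - [4, 2, 155]
  delta_rot:
    - [-0.005, -0.003, 0]
    - [-0.005, -0.003, 0]
    - [-0.005, -0.003, 0]
    - [-0.005, -0.003, 0]
    - [-0.005, -0.003, 0]
    - [-0.005, -0.003, 0]
    - [-0.005, -0.003, 0]
    - [-0.005, -0.003, 0]
    - [-0.005, -0.003, 0]
    - [-0.005, -0.003, 0]
    - [-0.005, -0.003, 0]
    - [-0.005, -0.003, 0]
  squeeze: 40

```text
clock: 11.35
eef_pos: [0.4962, 0.23, 0.1134]
ee_rot: [-0.001, 0.707, 0.707, 0.0]
force: [-0.2, -0.5, 0.2]
opening: 0.0304
finger_force: 0.0
```

Call:
step_arm:
  jaw: [-1, -1, -1, -1, -1, -1]
  dp:
    - [0, 0, 0]
    - [0, 0, 0]
    - [0, 0, 0]
    - [0, 0, 0]
    - [0, 0, 0]
    - [0, 0, 0]
  delta_rot:
    - [0, 0, 0]
    - [0, 0, 0]
    - [0, 0, 0]
    - [0, 0, 0]
    - [0, 0, 0]
    - [0, 0, 0]
  squeeze: 40

```text
clock: 11.95
eef_pos: [0.4969, 0.2299, 0.1132]
ee_rot: [-0.0, 0.707, 0.707, 0.001]
force: [4.7, 0.2, -2.7]
opening: 0.011
finger_force: 40.0
```

Call:
step_arm:
  jaw: [-1, -1, -1, -1, -1, -1, -1, -1, -1, -1, -1, -1]
  dp:
    - [0, 2, -7]
    - [0, 4.5, -14.3]
    - [0, 7, -21]
    - [0, 10.4, -28.1]
    - [0, 14, -35]
    - [0, 17.7, -41.2]
    - [0, 20, -45]
    - [0, 22.7, -48.6]
    - [0, 26, -53]
    - [0, 29, -57]
    - [0, 29, -57]
    - [0, 29, -57]
  delta_rot:
    - [0, 0, 0]
    - [0, 0, 0]
    - [0, 0, 0]
    - [0, 0, 0]
    - [0, 0, 0]
    - [0, 0, 0]
    - [0, 0, 0]
    - [0, 0, 0]
    - [0, 0, 0]
    - [0, 0, 0]
    - [0, 0, 0]
    - [0, 0, 0]
  squeeze: 45

```text
clock: 13.15
eef_pos: [0.524, 0.2297, 0.17]
ee_rot: [-0.001, 0.707, 0.707, -0.001]
force: [-2.9, 2.0, -7.0]
opening: 0.0107
finger_force: 45.0
```

Run:
```python
from h import *
np.set_printoptions(precision=4,suppress=True)
s=ctrl.get_state(); P=ctrl.camera_params('wrist'); np.savez('w6.npz',**{k:np.array(v) for k,v in P.items()}); im=save('wrist','w6.png')
T=ctrl.camera_params('scene'); sc=save('scene','s6.png'); 
print(s['eef_pos'],s['force'],s['opening'])
b=s['eef_pos']+[0,0,.019]-[.642,0,.092]; print('lid angle',np.arctan2(b[2],-b[0])-np.arctan2(.038,.145),np.hypot(b[0],b[2]),np.hypot(.145,.038))
for a in(.4,.43,.46):
  print(a,'tip',proj(P,[.642-.13*np.cos(a),.105,.092+.13*np.sin(a)]),'scene',proj(T,[.642-.13*np.cos(a),.105,.092+.13*np.sin(a)]))
o=np.zeros((480,800,3),np.uint8);a=cv2.cvtColor(im,cv2.COLOR_RGB2BGR);o[:,:640]=a
cv2.imwrite('pics/v6.png',cv2.resize(a[130:370,250:500],None,fx=2.4,fy=2.4,interpolation=cv2.INTER_CUBIC))
```

```text
[0.524  0.2297 0.17  ] [-2.8989  2.0211 -7.0253] 0.010726574913296816
lid angle 0.4316472361187936 0.1527411021278841 0.1498966310495336
0.4 tip [315.9881 436.2937] scene [286.2603 255.7631]
0.43 tip [318.1937 440.3748] scene [286.5706 254.5725]
0.46 tip [320.6166 444.5138] scene [286.9081 253.3661]
```

View pics/v6.png

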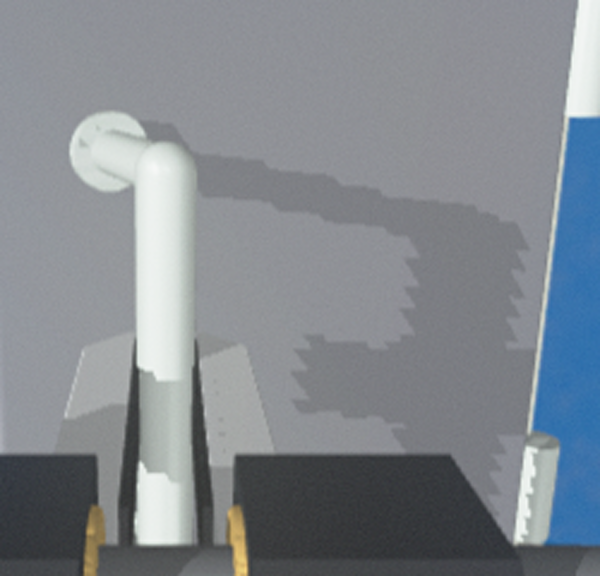

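The bar is held between the fingers at (165,430), and the lid is up at about 0.43 rad. I'll now fit the pointer angle on its known circle, using the earlier views.

Run:
```python
from h import *
from scipy.optimize import least_squares
np.set_printoptions(precision=4,suppress=True,linewidth=250)
T=ctrl.camera_params('top'); W1=dict(np.load('w1.npz')); W5=dict(np.load('w5.npz'))
def ball(f,u,v,h):
    im=cv2.imread(f).astype(int)[v-h:v+h+1,u-h:u+h+1]; m=((im[...,0]<130)&(im[...,0]-im[...,2]<45)).astype(np.uint8)
    print(f,u-h,v-h); print('\n'.join(''.join('.#'[x] for x in r) for r in m))
ball('pics/w1.png',272,282,14); ball('pics/w5.png',350,350,14); ball('pics/top0.png',297,269,7)
pt=lambda a,hx=.642,y=.107:[hx-.13*np.cos(a),y,.092+.13*np.sin(a)]
for a in(.42,.46,.5,.55): print(a,proj(W1,pt(a)),proj(W5,pt(a)),proj(T,pt(a)))
```

```text
pics/w1.png 258 268
.............................
...........................#.
...........................##
............................#
.............................
.............................
.............................
.............................
.............................
.........#####...............
........########........#####
.......######################
.......######################
......######################.
......################.......
......###########............
.......##########............
.......#########.............
........#######..............
...........##................
.............................
.............................
.............................
.............................
.............................
.............................
.............................
.............................
.............................
pics/w5.png 336 336
.............................
.............................
.............................
.............................
.............................
.............................
..........
[... 500 characters left out ...]
#############################
#############################
#############################
#############################
#############################
#############################
pics/top0.png 290 262
###..##........
#######........
##..###........
##..###........
##...##........
##...##........
##...###.......
###..####......
##...####......
##...##........
##.............
###............
####...........
###............
###............
0.42 [269.025  281.6695] [349.82   351.9009] [295.5979 268.9913]
0.46 [270.5263 283.3394] [352.5532 354.7158] [295.5257 268.137 ]
0.5 [272.2546 285.0157] [355.553  357.5516] [295.4544 267.2056]
0.55 [274.7405 287.1144] [359.6829 361.1163] [295.3668 265.9343]
```

The pointer fits about 0.42–0.43 rad and the lid is at about 0.42–0.43. I'll hold briefly and then hand in.

Call:
step_arm:
  jaw: [-1, -1, -1, -1, -1, -1]
  dp:
    - [0, 0, 0]
    - [0, 0, 0]
    - [0, 0, 0]
    - [0, 0, 0]
    - [0, 0, 0]
    - [0, 0, 0]
  delta_rot:
    - [0, 0, 0]
    - [0, 0, 0]
    - [0, 0, 0]
    - [0, 0, 0]
    - [0, 0, 0]
    - [0, 0, 0]

```text
clock: 13.85
eef_pos: [0.524, 0.2297, 0.1699]
ee_rot: [-0.001, 0.707, 0.707, -0.001]
force: [-5.5, 0.3, -4.4]
opening: 0.0108
finger_force: 45.0
```

```bash
python3 -c "
from h import *
s=ctrl.get_state(); print(s['eef_pos'],s['force'],s['opening'],abs(s['joint_velocities']).max())
print(ctrl.hand_in())"
```

```text
[0.52398917 0.2297481  0.16991825] [-5.50989855  0.30256108 -4.44024019] 0.010784091271312024 0.0010517091482264277
the job is handed in; nothing more can be done
None
```

I hung the basket on the steel stand's hook and let go. The lid is held still at about 0.43 rad, against about 0.42–0.43 rad for the pointer, and the job is handed in at about 13.9 s; the hand-in returned no verdict.

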